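# Tip the spent vials through the flap of the disposal bin

## Task

Two spent glass vials lie in one of the two steel scoops. Take that scoop by its handle, push the disposal bin's flap inward with the scoop's front rim and tip both vials through into the bin; then draw the scoop out so that the flap falls shut and stand it upright on the worktop again. Touch neither the vials nor the flap with the gripper, and leave the empty scoop where it is.

Things in the scene. Friction and masses are not known exactly. Their poses are not given: they have to be found in the camera images.
- scoop_grip (a point): Loaded scoop: steel tray with an upright grey handle at its back (14 mm thick in y, 26 mm in x, 90 mm high). The point is inside the handle, 65 mm above the scoop's flat underside, 25 mm below the handle's top. Axes: x level toward the nose, y across, z up. The tray begins 14 mm ahead of the point; a foot bar 70 mm ahead reaches down to the underside. About 0.1 kg.
- scoop_nose (a point): Middle of the loaded scoop's front rim: upper face of the floor at the open nose, 128 mm ahead (x) of the grip point and 47 mm below it; same axes. Tray 50 mm wide outside, side walls 18 mm above the floor. The floor rises 0.1 rad to the nose, so the vials rest against the back wall and roll out once the nose is tipped more than 0.1 rad down; 45 degrees is plenty.
- spare_grip (a point): The empty scoop, of the same shape and size, same point and axes as the loaded one; it must stay where it is.
- vial_1_mid (a point): Spent amber glass vial with an aluminium cap, 12 mm diameter, 32 mm long, about 12 g; the point is its centre, its y axis runs along its length. It lies across the scoop, and rolls.
- vial_2_mid (a point): The second vial, of the same kind, lying beside the first one.
- bin: White hollow disposal bin, fixed, 160 deep (x), 140 wide (y), 175 mm high, walls 4 mm. Origin: centre of its underside on the worktop; x level from its front to its back, z up. Its upper front is a face sloping at 45 degrees from the front edge (x -0.080, z 0.075 m) up to (x 0.020, z 0.175), where the flat top begins; the mouth with the flap is in this face.
- bin_mouth (a point): Centre of the mouth in the sloping face, at x -0.024, y 0, z 0.131 m in the bin's frame; the bin's axes. Mouth 92 mm wide (y), 88 mm long down the slope: upper edge (the flap's hinge line) at bin x 0.007, z 0.162, lower edge at bin x -0.055, z 0.100.
- bin_flap (a joint): Flap angle, rad: 0 shut (flush in the sloping face), growing as it is pushed inward about its hinge along the mouth's upper edge, to 1.6. Opens inward only; a weak spring (0.02 N m, under 1 N at its lower edge, little more when open) shuts it. Aluminium, 88 mm wide, 86 mm long, 3 mm thick.

How it is judged (in metres and radians):
On the way:
1. the loaded scoop's rim holds the flap pressed open (value of joint bin_flap above 0.4 rad and contact force between scoop and bin_flap above 0.05 N), for 0.1 s.
At the end, for the whole second after the job is handed in: Both vials lie at rest inside the bin, less than 90 mm above its underside; the flap is shut to within 0.15 rad; the scoop that held them stands upright on the worktop (within 0.15 rad, its grip point 55 to 75 mm up), at rest and released (x of vial_1_mid in the frame of bin between -0.08 and 0.08 m and y of vial_1_mid in the frame of bin between -0.07 and 0.07 m and z of vial_1_mid in the frame of bin between 0 and 0.09 m and linear speed of each of vial_1, vial_2 below 0.05 m/s and x of vial_2_mid in the frame of bin between -0.08 and 0.08 m and y of vial_2_mid in the frame of bin between -0.07 and 0.07 m and z of vial_2_mid in the frame of bin between 0 and 0.09 m and value of joint bin_flap below 0.15 rad and angle between scoop_grip's own z axis and vertical below 0.15 rad and height (world z) of scoop_grip between 0.055 and 0.075 m and linear speed of scoop below 0.02 m/s); the robot touches nothing.
It fails at once if the robot touched the flap (contact force between any of the arm, the fingers and bin_flap above 0.5 N).
It fails at once if the gripper touched a vial (contact force between the fingers and vial_1 above 0.5 N or contact force between the fingers and vial_2 above 0.5 N).
It fails at once if the empty scoop was moved more than 30 mm (distance of spare_grip from where it was at the start of the episode above 0.03 m).
It also fails if it takes over 69 s, if anything falls off the work surface, if the arm or the gripper's body presses on something with over 40 N, if the wrist force passes 120 N, or if a joint passes its speed limit or range.

## Robot

A 7-joint arm with a two-finger parallel gripper is mounted at the origin on a cart in front of the work surface, level with it; the furniture and walls round the work are solid. World frame = base frame: x ahead of the robot, y to its left, z up, the work surface at z = 0. Lengths are in m, angles in degrees, forces in N, time in s.
With the tool pointing down it reaches from about 0.4 to 0.925 m from the base axis. Payload 5.6 kg.
Tool frame: the origin (TCP) lies midway between the tips of the shut fingers; the grasp point (between the pads) lies 19 mm behind it (ctrl.grasp_offset is the distance from the TCP to the grasp point, in m); z points along the fingers, x is the direction in which the jaws open and shut, and the axes are right-handed (so a half turn about z gives the same grasp; the last joint's range is limited). The gripper opens to 85 mm and grips with 20 to 120 N. Pads are 22 mm wide; open, the fingers measure 114 mm over their backs; the gripper's body (76 mm by 85 mm) begins 54 mm behind the grasp point. The pads swing forward as they close: fully open they stand 13 mm farther back than shut.
Start: joints at [-71.792, 26.786, -0.665, 91.828, 0.344, 61.387, -3.226], TCP at [0.23, 0.608, 0.231] pointing down, gripper open.
Joint ranges: [-144.91, 144.91], [-17.63, 115.5], [-89.93, 88.59], [15.96, 139.68], [-74.01, 254.01], [8.47, 105.57], [-167.45, 167.45]. Speed limits (degrees/s): [147.25, 147.25, 180, 180, 180, 180, 180].

## Interface

Orientations are given as [roll, pitch, yaw] about the fixed x, y, z axes, in that order (R = Rz(yaw) Ry(pitch) Rx(roll)).
In Python, from bench import ctrl, vision gives the robot as it stands.
- The arm moves only by the tool play_rows, never from a script. Its argument "steps" is text: rows parted by semicolons, each of 7 numbers parted by spaces: the turn, a rotation vector about the world's x, y, z in rad, then the shift along the world's x, y, z in m, then the finger opening in m, from 0 to 0.0854. In form: rx ry rz tx ty tz grip; .... A call has exactly 8 rows; each row is the pose to reach, as a shift and turn from the pose commanded when the call began; what a row does not reach only later rows make up. A row lasts 1/8 s, in which the tool goes at most 62.5 mm and 10.7 degrees, less where a joint would pass 70% of its speed; a pose out of reach is approached as far as the arm can. A call with a gripper value outside its range is refused whole. The fingers move at their own pace and stop on an object; "grip_force" is the grip in N (left out, the last holds). Time passes only in rows, so rows that repeat a pose let the fingers close, or fill a call up. It gives the time, the measured TCP pose, the force and the opening at its end, in the units of the state.
- ctrl.get_obs(): the state, without advancing time (a new reading comes with each control period).
- vision.read_camera(name): name is "scene" or "side" or "wrist"; returns the picture (400x640x3 uint8, red, green, blue); there is no depth.
- vision.calibration(name): a dict with "camera_matrix" (3x3 intrinsics, pixels), "dist_coeffs" ([k1, k2, p1, p2, k3] as OpenCV has them; the pictures are not rectified), "rvec" (rotation vector, rad) and "tvec" (3), from world to camera coordinates, as OpenCV has them; the wrist camera has in their place "tool_from_camera" (4x4, takes a point from camera to tool coordinates, whose origin is the TCP and whose axes are the tool frame's). Camera axes: x right, y down, z forward; pixel columns grow to the right and rows downward; lengths in m; the calibration is good to about 2 mm. A picture is of the moment at which its call begins: read the wrist's pose just before it. calibration takes no time and is no camera call.
- ctrl.close_job(): hands the job in, once; it reports no verdict.
The state is a dict: "t": time; "qpos": joint angles; "qd": joint speeds; "joint_efforts": joint torques, N m; "eef_pos": TCP position; "eef_rot": TCP orientation; "ft_force": force on the tool from outside, world axes, zero at the start; "torque": the same for the moment, N m; "grip_width": opening from 0.0 (shut) to 1.0 (fully open).
Only numpy, scipy, OpenCV 4.12 (cv2) and the standard library are available. Lean on these libraries where they do the work, as an engineer would, in place of code of your own. Each camera call takes 0.05 s, during which the arm holds its last target.

## Working session

There is one attempt and no reset: what is moved stays moved. The work goes in short steps, Python scripts to look and compute and a tool call to move; the robot and the scene stay as the last step left them, time stands still between calls to the robot, and variables do not carry over. Pictures are saved under pics/ and viewed, and the job is handed in when it is done.

Besides the shell and the picture viewer there is one more tool, called after "Request:" as name(argument=value, ...), one argument or row to a line, values as JSON. play_rows: Moves the arm, as the interface text tells. Its arguments: {"type":"object","properties":{"steps":{"type":"string"},"grip_force":{"type":"number"}},"required":["steps"]}

```bash
mkdir -p pics; ls; python3 - <<'E'
from bench import ctrl, vision
import cv2
o=ctrl.get_obs(); print(o)
for n in ("scene","side","wrist"):
    im=vision.read_camera(n); cv2.imwrite(f"pics/{n}0.png",im[:,:,::-1])
    c=vision.calibration(n); print(n,c)
E
```

```text
pics
{'t': 0.0, 'qpos': array([-71.79053251,  26.83606553,  -0.66546842,  91.88170424,
         0.34217434,  61.3848885 ,  -3.22620244]), 'qd': array([ 0.00223804, -0.02298078,  0.20167946,  0.01958168,  0.07757723,
       -0.00219213,  0.07505512]), 'joint_efforts': array([-5.72550357e-05, -5.32385445e+01,  2.14981707e-02, -2.51307821e+01,
        1.14529574e-02,  7.81942072e-03,  1.55052641e-05]), 'eef_pos': array([0.22932774, 0.60760667, 0.23033191]), 'eef_rot': array([1.79994656e+02, 1.00528640e-01, 6.93225341e+01]), 'ft_force': array([-0.28613827,  0.53805844,  0.56700286]), 'torque': array([-0.03115038, -0.03149246,  0.02720739]), 'grip_width': 1.0057553863182283}
scene {'camera_matrix': array([[511.3003791 ,   0.        , 321.25329152],
       [  0.        , 511.3003791 , 200.73203063],
       [  0.        ,   0.        ,   1.        ]]), 'dist_coeffs': array([-0.14458221,  0.        ,  0.        ,  0.        ,  0.        ]), 'rvec': array([ 2.28362515, -0.69416254,  0.2666154 ]), 'tvec': array([-0.46448091,  0.25188886,  0.86809642])}
side {'camera_matrix': array([[390.337621
[... 267 characters left out ...]
 0.0640333 ]), 'tvec': array([-0.50401399,  0.0863181 ,  0.91958126])}
wrist {'camera_matrix': array([[280.84612866,   0.        , 316.53007371],
       [  0.        , 280.84612866, 193.80672951],
       [  0.        ,   0.        ,   1.        ]]), 'dist_coeffs': array([-0.04771329,  0.        ,  0.        ,  0.        ,  0.        ]), 'tool_from_camera': array([[ 9.99999834e-01, -4.26035372e-04,  3.87948734e-04,
         4.65967472e-06],
       [ 2.83370203e-04,  9.49858891e-01,  3.12678761e-01,
        -7.89041853e-02],
       [-5.01708767e-04, -3.12678599e-01,  9.49858854e-01,
        -1.42039764e-01],
       [ 0.00000000e+00,  0.00000000e+00,  0.00000000e+00,
         1.00000000e+00]])}
```

View pics/scene0.png

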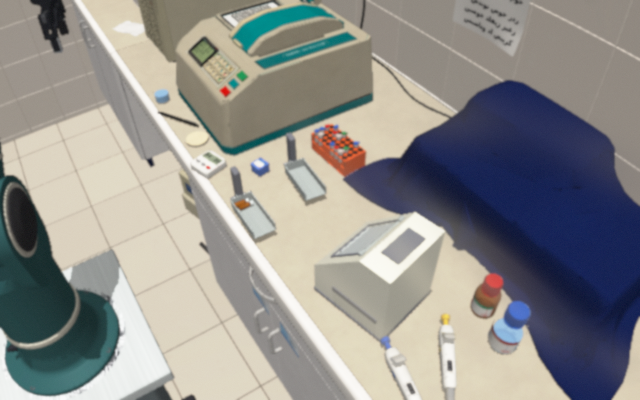

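View pics/side0.png

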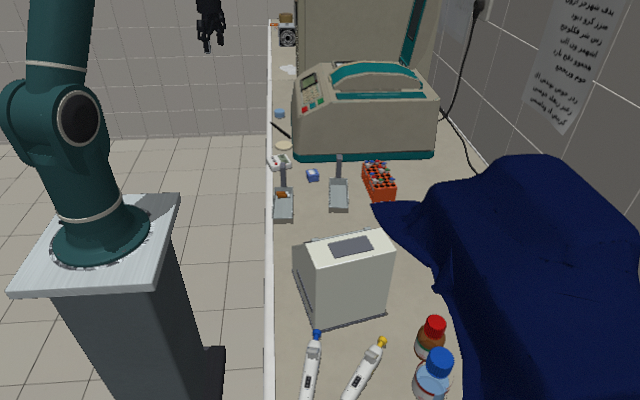

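View pics/wrist0.png

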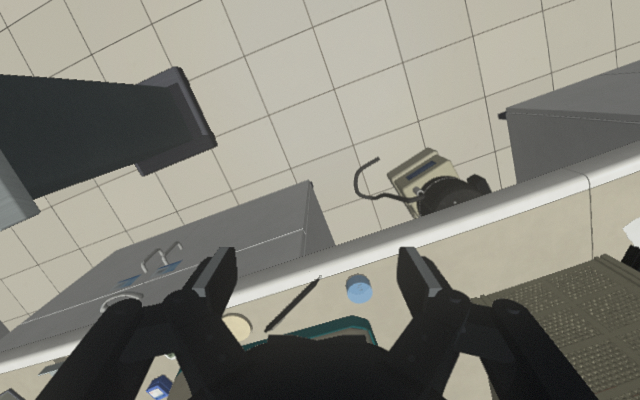

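The loaded scoop has amber at scene (245,203). The empty one is at about (305,180), and the bin at about (380,270) with its sloping face toward the upper left. I'll enlarge these areas.

```bash
python3 - <<'E'
import cv2
def crop(n,o,x0,y0,x1,y1,k):
    im=cv2.imread(f"pics/{n}.png")[y0:y1,x0:x1]
    cv2.imwrite(f"pics/{o}.png",cv2.resize(im,None,fx=k,fy=k,interpolation=cv2.INTER_CUBIC))
crop("scene0","sc_scoops",210,120,340,250,6) if False else crop("scene0","sc_scoops",220,125,340,245,5)
crop("scene0","sc_bin",305,205,455,345,4)
crop("side0","sd_scoops",260,145,380,235,6)
crop("side0","sd_bin",280,220,410,340,5)
E
```

```text
(no output)
```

View pics/sc_scoops.png

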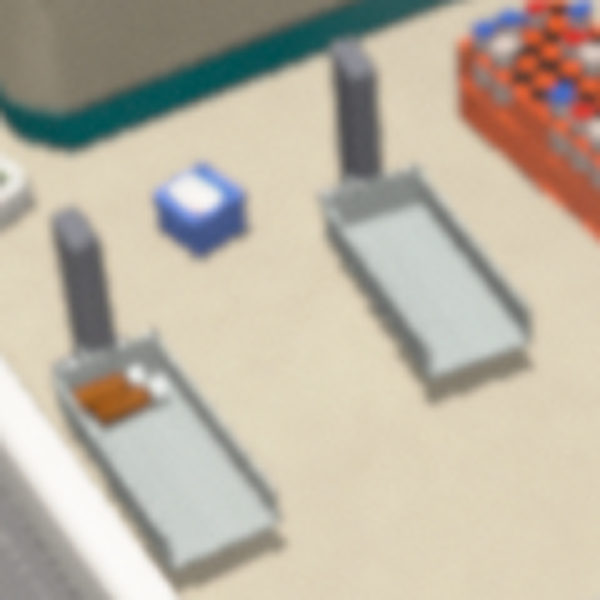

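View pics/sc_bin.png

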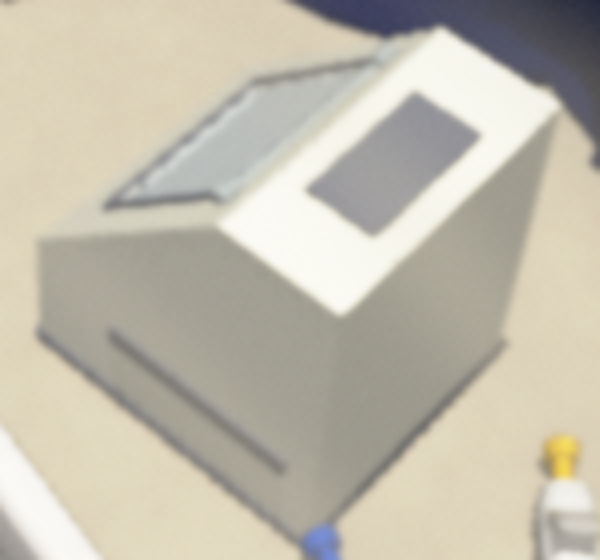

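View pics/sd_scoops.png

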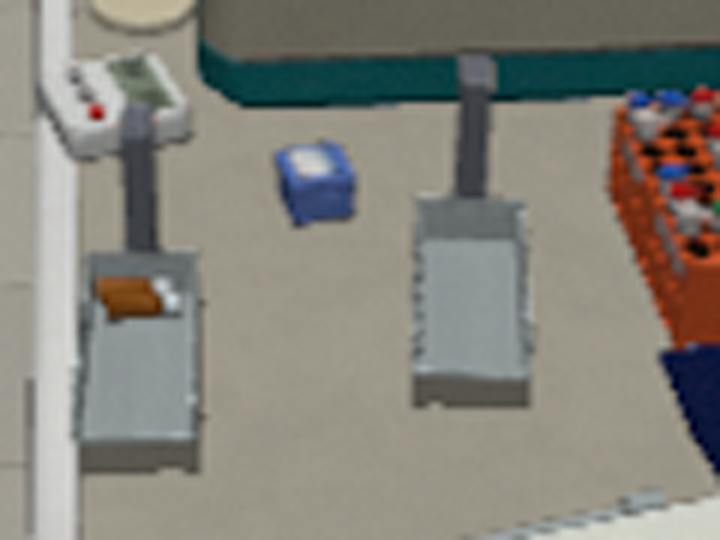

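View pics/sd_bin.png

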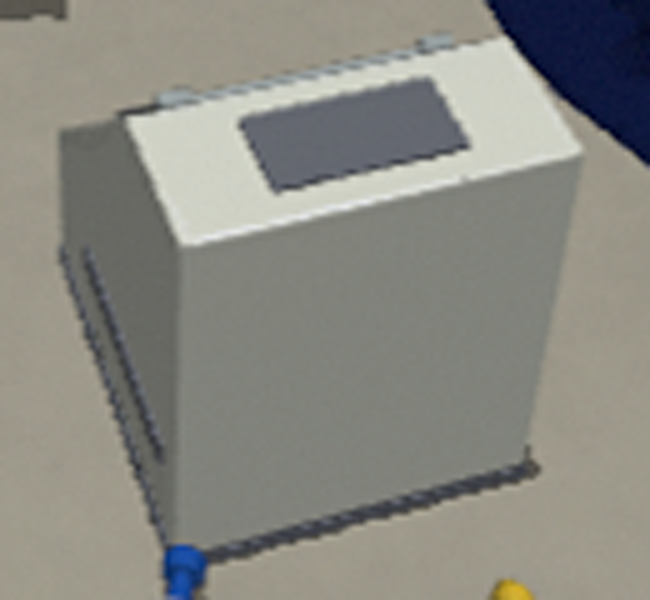

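```bash
cat > h.py <<'E'
import numpy as np, cv2
from scipy.optimize import least_squares
from scipy.spatial.transform import Rotation as R
from bench import ctrl, vision
def proj(n,P):
    c=vision.calibration(n)
    return cv2.projectPoints(np.asarray(P,float).reshape(-1,1,3),c['rvec'],c['tvec'],c['camera_matrix'],c['dist_coeffs'])[0].reshape(-1,2)
def uv(l,x0,y0,k): return (np.array(l,float)+.5)/k-.5+[x0,y0]
def fit(obs,z=None,g=(0.6,0,0)):
    def T(p,P):
        c,s=np.cos(p[2]),np.sin(p[2]); P=np.asarray(P,float)
        return np.c_[c*P[:,0]-s*P[:,1]+p[0], s*P[:,0]+c*P[:,1]+p[1], P[:,2]+z]
    f=lambda p: np.concatenate([(proj(n,T(p,P))-q).ravel() for n,P,q in obs])
    best=min((least_squares(f,(g[0],g[1],y),loss='soft_l1') for y in np.arange(-3,3.2,1.)),key=lambda r:r.cost)
    return best.x,[np.round(v,1).tolist() for v in np.split(best.fun,np.cumsum([2*len(o[1]) for o in obs])[:-1])] if False else np.round(f(best.x).reshape(-1,2),1)
E
python3 - <<'E'
from h import *
a,b,t,f=.08,.07,.175,.02
P1=[(f,-b,t),(a,-b,t),(a,b,t),(f,b,t),(-a,-b,.075),(a,-b,0),(a,b,0)]
q1=uv([(218,222),(340,316),(560,102),(438,27),(38,240),(300,545),(505,345)],305,205,4)
q2=uv([(125,113),(183,245),(582,152),(508,38),(60,130),(175,555),(530,470)],280,220,5)
p,r=fit([("scene",P1,q1),("side",P1,q2)],0); print("bin",p,np.degrees(p[2]));print(r.tolist())
P=[(0,0,.025),(.128,-.025,-.047),(.128,.025,-.047),(.014,-.025,-.04),(.014,.025,-.04)]
for nm,s,d in (("load",[(72,224),(178,563),(275,518),(57,372),(153,335)],[(138,112),(82,440),(198,437),(90,255),(200,255)]),
 ("spare",[(352,58),(430,378),(528,340),(322,198),(420,170)],[(477,68),(413,375),(530,375),(415,203),(525,203)])):
    p,r=fit([("scene",P,uv(s,220,125,5)),("side",P,uv(d,260,145,6))],.065); print(nm,p,np.degrees(p[2]));print(r.tolist())
E
```

```text
bin [ 0.52827537 -0.21351272 -1.35808676] -77.81263932567379
[[-0.1, -0.1], [0.1, -1.1], [0.0, -0.1], [0.7, -0.2], [-0.4, -1.0], [1.0, 0.1], [-1.9, 0.9], [0.4, 0.6], [-0.3, -0.1], [0.6, -0.2], [-0.2, -0.6], [-0.3, -0.2], [0.1, 2.6], [-1.7, 0.6]]
load [0.43349939 0.13431751 4.66657257] 267.37491284323636
[[0.4, -0.4], [-1.1, 0.1], [1.8, -0.8], [-0.6, 0.8], [1.5, -0.5], [-0.2, 0.5], [-0.9, -0.4], [0.4, -0.4], [-0.7, 0.5], [-0.2, 0.1]]Traceback (most recent call last):
  File "<stdin>", line 10, in <module>
  File "h.py", line 14, in fit
    best=min((least_squares(f,(g[0],g[1],y),loss='soft_l1') for y in np.arange(-3,3.2,1.)),key=lambda r:r.cost)
  File "h.py", line 14, in <genexpr>
    best=min((least_squares(f,(g[0],g[1],y),loss='soft_l1') for y in np.arange(-3,3.2,1.)),key=lambda r:r.cost)
              ~~~~~~~~~~~~~^^^^^^^^^^^^^^^^^^^^^^^^^^^^^^^^
    return func(*args, **kwargs)
    result = trf(vector_fun.fun, vector_fun.jac, x0, f0, J0, lb, ub, ftol, xtol,
                 gtol, max_nfev, x_scale, loss_function, tr_solver,
                 tr_options.copy(), verbose, callback=ca
[... 806 characters left out ...]
     mf)
                             ^^^
    df = [f_eval - f0 for f_eval in f_evals]
                                    ^^^^^^^
    f = np.atleast_1d(self.fun(x, *self.args, **self.kwargs))
                      ~~~~~~~~^^^^^^^^^^^^^^^^^^^^^^^^^^^^^^
    return np.atleast_1d(self.fun(x))
                         ~~~~~~~~^^^
    return self.f(x, *self.args, **self.kwargs)
           ~~~~~~^^^^^^^^^^^^^^^^^^^^^^^^^^^^^^
  File "h.py", line 13, in <lambda>
    f=lambda p: np.concatenate([(proj(n,T(p,P))-q).ravel() for n,P,q in obs])
                                 ~~~~^^^^^^^^^^
  File "h.py", line 6, in proj
    c=vision.calibration(n)
ValueError: time passes only in moves, steps and waits
```

```bash
python3 - <<'E'
s=open('h.py').read()
s=s.replace("def proj(n,P):\n    c=vision.calibration(n)","_C={}\ndef proj(n,P):\n    if n not in _C: _C[n]=vision.calibration(n)\n    c=_C[n]")
open('h.py','w').write(s)
E
python3 - <<'E'
from h import *
P=[(0,0,.025),(.128,-.025,-.047),(.128,.025,-.047),(.014,-.025,-.04),(.014,.025,-.04)]
for nm,s,d in (("load",[(72,224),(178,563),(275,518),(57,372),(153,335)],[(138,112),(82,440),(198,437),(90,255),(200,255)]),
 ("spare",[(352,58),(430,378),(528,340),(322,198),(420,170)],[(477,68),(413,375),(530,375),(415,203),(525,203)])):
    p,r=fit([("scene",P,uv(s,220,125,5)),("side",P,uv(d,260,145,6))],.065); print(nm,p,np.degrees(p[2]))
print(ctrl.get_obs()['t'])
E
```

```text
load [0.43349939 0.13431751 4.66657257] 267.37491284323636
spare [ 0.58420262  0.16238904 -1.70331927] -97.59300561843125
0.15
```

```bash
cat >> h.py <<'E'
def ray(n,p,z):
    if n not in _C: _C[n]=vision.calibration(n)
    c=_C[n]; q=cv2.undistortPoints(np.array([[p]],float),c['camera_matrix'],c['dist_coeffs'])[0,0]
    Rm=cv2.Rodrigues(c['rvec'])[0]; o=-Rm.T@c['tvec']; d=Rm.T@[q[0],q[1],1]
    return o+d*(z-o[2])/d[2]
E
python3 - <<'E'
from h import *
for n,p,z in [("scene",(224,150),0),("scene",(370,102),0),("scene",(178,65),.12),("scene",(207,163),.02),("scene",(188,172),0.02),("scene",(228,163),0.),("scene",(261,166),0.02),("scene",(250,260),0),("scene",(250,268),-0.03),("side",(297,160),0)]:
    print(n,p,z,ray(n,p,z).round(3))
E
```

```text
scene (224, 150) 0 [0.478 0.307 0.   ]
scene (370, 102) 0 [0.89  0.266 0.   ]
scene (178, 65) 0.12 [0.479 0.545 0.12 ]
scene (207, 163) 0.02 [0.417 0.264 0.02 ]
scene (188, 172) 0.02 [0.368 0.261 0.02 ]
scene (228, 163) 0.0 [0.465 0.258 0.   ]
scene (261, 166) 0.02 [0.516 0.184 0.02 ]
scene (250, 260) 0 [ 0.374 -0.025  0.   ]
scene (250, 268) -0.03 [ 0.372 -0.02  -0.03 ]
side (297, 160) 0 [0.479 0.293 0.   ]
```

```bash
cat > plan2d.py <<'E'
import numpy as np
from scipy.spatial.transform import Rotation as R
pts={'nose':(.128,-.047),'walltop':(.128,-.029),'under_nose':(.128,-.050),'barf':(.074,-.065),'barr':(.066,-.065),'backtop':(.014,-.040),'backbot':(.014,-.065)}
def tr(P,g,p):  # pitch nose-down p
    c,s=np.cos(p),np.sin(p); P=np.atleast_2d(P)
    return np.c_[g[0]+c*P[:,0]+s*P[:,1], g[1]-s*P[:,0]+c*P[:,1]]
def grip_from_nose(n,p): return np.array(n)-tr(pts['nose'],(0,0),p)[0]
lip=np.array([-.055,.100]);hg=np.array([.007,.162])
def report(n,pd):
    p=np.radians(pd);g=grip_from_nose(n,p)
    # underside polyline: in scoop frame lip coords
    l=lip-g;c,s=np.cos(p),np.sin(p); lx=c*l[0]-s*l[1]; lz=s*l[0]+c*l[1]
    fl=np.interp(lx,[.014,.06,.062,.078,.080,.128],[-.0615,-.0575,-.065,-.065,-.055,-.050])
    # flap: max opening needed by wall tops (line backtop..walltop)
    W=tr(np.linspace([.014,-.040],[.128,-.029],60),g,p); v=W-hg; L=np.hypot(*v.T)
    a=np.arctan2(-v[:,1],-v[:,0])-np.pi/4; a=a+np.where(a<-1.5,2*np.pi,0)
    a=np.where(L<.086,a,-9); 
    ins=((W-hg)@[.7071,-.7071])>0
    depth=(np.array(n)-lip)@[.7071,-.7071]
    print('nose',np.round(n,3),'p',pd,'grip',g.round(4),'lip clr mm %.1f lx %.3f'%((fl-lz)*1e3,lx),'flap',round(max(a[ins],default=0),2),'depth',round(depth*1e3))
if __name__=='__main__':
    for n,pd in [((-.12,.120),-5),((-.04,.120),-5),((-.02,.120),-5),((-.005,.120),-5),((.0,.117),5),((.01,.108),15),((.015,.098),25),((.016,.084),35),((.0157,.072),45),((.0157+.004,.0718-.004),45)]: report(n,pd)
E
python3 plan2d.py
```

```text
nose [-0.12  0.12] p -5 grip [-0.2516  0.1557] lip clr mm 22.6 lx 0.191 flap 0 depth -60
nose [-0.04  0.12] p -5 grip [-0.1716  0.1557] lip clr mm 13.9 lx 0.111 flap 0 depth -4
nose [-0.02  0.12] p -5 grip [-0.1516  0.1557] lip clr mm 10.1 lx 0.091 flap 0 depth 11
nose [-0.005  0.12 ] p -5 grip [-0.1366  0.1557] lip clr mm -2.4 lx 0.076 flap 0.27 depth 21
nose [0.    0.117] p 5 grip [-0.1234  0.175 ] lip clr mm 3.7 lx 0.075 flap 0.59 depth 27
nose [0.01  0.108] p 15 grip [-0.1015  0.1865] lip clr mm 6.6 lx 0.067 flap 0.99 depth 40
nose [0.015 0.098] p 25 grip [-0.0811  0.1947] lip clr mm 9.8 lx 0.064 flap 1.1 depth 51
nose [0.016 0.084] p 35 grip [-0.0619  0.1959] lip clr mm 14.6 lx 0.061 flap 1.08 depth 62
nose [0.016 0.072] p 45 grip [-0.0416  0.1957] lip clr mm 19.5 lx 0.058 flap 1.06 depth 70
nose [0.02  0.068] p 45 grip [-0.0376  0.1915] lip clr mm 18.9 lx 0.052 flap 1.09 depth 76
```

```bash
cat >> h.py <<'E'
GO=0.019
BIN=(0.5283,-0.2135,np.radians(-77.8)); TILT=np.radians(-25)
def toolpose(g,yaw,pitch,tilt=TILT,back=0.):
    """g grip point world; yaw scoop heading rad; pitch nose-down rad -> TCP pos,R"""
    Rs=R.from_euler('zy',[yaw,pitch])            # scoop
    Rt=Rs*R.from_euler('y',tilt)*R.from_matrix(np.array([[0,-1,0],[1,0,0],[0,0,1.]]).T.T)*R.from_euler('x',np.pi)
    z=Rt.apply([0,0,1]); return np.array(g)+(GO-back)*z,Rt
def delta(cp,cR,tp,tR): return (tR*cR.inv()).as_rotvec(),np.array(tp)-np.array(cp)
def meas():
    o=ctrl.get_obs(); return o['eef_pos'],R.from_euler('xyz',o['eef_rot'],degrees=True)
def binw(X,Z,Y=0):
    c,s=np.cos(BIN[2]),np.sin(BIN[2]); return np.array([BIN[0]+c*X-s*Y,BIN[1]+s*X+c*Y,Z])
E
python3 - <<'E'
from h import *
cp=np.array([.23,.608,.231]);cR=R.from_euler('xyz',[180,0,69.3],degrees=True)
L=(.4335,.1343,.065)
y=np.radians(-92.6)
for b,t in((.12,TILT),(.12,0),(0,TILT)):
    tp,tR=toolpose(L,y,0,t,b); print(tp.round(4),tR.as_matrix().round(2).tolist(),*[v.round(4) for v in delta(cp,cR,tp,tR)])
E
```

```text
[0.4354 0.1769 0.1565] [[1.0, -0.04, -0.02], [-0.05, -0.91, -0.42], [0.0, 0.42, -0.91]] [-0.3892 -0.2561 -1.2338] [ 0.2054 -0.4311 -0.0745]
[0.4335 0.1343 0.166 ] [[1.0, -0.05, -0.0], [-0.05, -1.0, -0.0], [0.0, 0.0, -1.0]] [ 0.      0.     -1.2549] [ 0.2035 -0.4737 -0.065 ]
[0.4331 0.1263 0.0478] [[1.0, -0.04, -0.02], [-0.05, -0.91, -0.42], [0.0, 0.42, -0.91]] [-0.3892 -0.2561 -1.2338] [ 0.2031 -0.4817 -0.1832]
```

Request:
play_rows(
  steps="0 0 -0.15 0.02 -0.04 0.04 0.085;0 0 -0.3 0.05 -0.09 0.08 0.085;0 0 -0.48 0.08 -0.14 0.09 0.085;0 0 -0.65 0.11 -0.19 0.09 0.085;0 0 -0.82 0.14 -0.24 0.09 0.085;0 0 -0.98 0.17 -0.30 0.09 0.085;0 0 -1.13 0.19 -0.35 0.09 0.085;0 0 -1.255 0.205 -0.40 0.09 0.085",
  grip_force=80,
)

```text
t: 1.15
eef_pos: [0.4351, 0.2058, 0.3213]
eef_rot: [180.0, -0.0, -2.9]
ft_force: [-0.2, 0.4, 0.6]
grip_width: 0.998
```

Request:
play_rows(
  steps="-0.1 0.005 0 0 0 0 0.085;-0.2 0.01 0 0 0 -0.01 0.085;-0.3 0.014 0 0 0 -0.03 0.085;-0.4 0.018 0 0 0 -0.05 0.085;-0.436 0.02 0 0 -0.005 -0.07 0.085;-0.436 0.02 0 0 -0.015 -0.10 0.085;-0.436 0.02 0 0 -0.023 -0.13 0.085;-0.436 0.02 0 0 -0.031 -0.15 0.085",
)

```text
t: 2.15
eef_pos: [0.434, 0.1756, 0.1699]
eef_rot: [155.0, 0.1, -2.7]
ft_force: [0.4, 0.5, -0.6]
grip_width: 1.0
```

```bash
python3 - <<'E'
from h import *
o=ctrl.get_obs(); print(o['eef_pos'],o['eef_rot'],o['qpos'].round(1))
np.save('cam_pose.npy',np.r_[o['eef_pos'],o['eef_rot']])
for n in("wrist","side"):
    im=vision.read_camera(n); cv2.imwrite(f"pics/{n}1.png",im[:,:,::-1])
E
```

```text
[0.43402757 0.17559967 0.16989423] [ 1.54956460e+02  7.73880823e-02 -2.66413182e+00] [-55.2  23.3  20.6 113.2  13.2  61.3 -45.7]
```

View pics/wrist1.png

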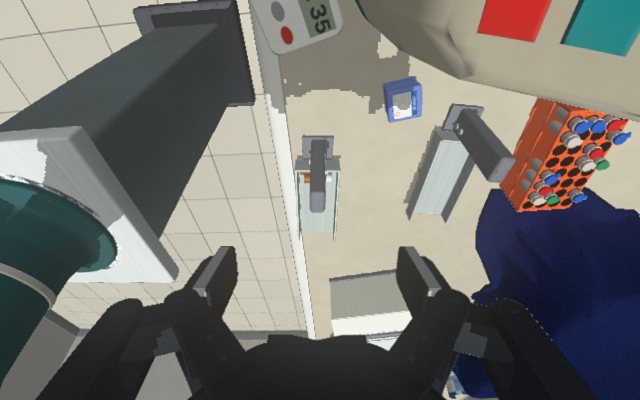

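View pics/side1.png

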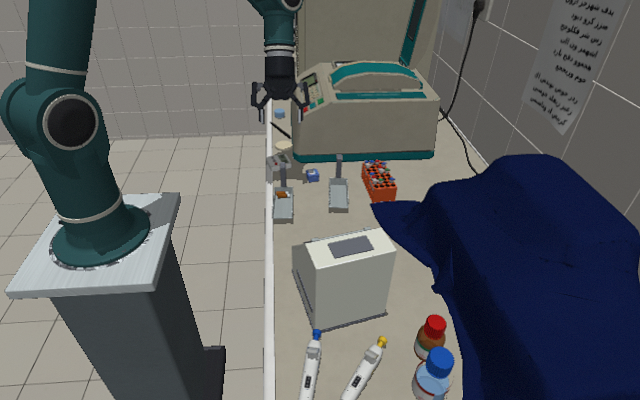

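```bash
cat >> h.py <<'E'
def wproj(P,pose):
    c=vision.calibration("wrist"); T=np.eye(4); T[:3,:3]=R.from_euler('xyz',pose[3:],degrees=True).as_matrix();T[:3,3]=pose[:3]
    W=np.linalg.inv(T@c['tool_from_camera'])
    return cv2.projectPoints(np.asarray(P,float).reshape(-1,1,3),cv2.Rodrigues(W[:3,:3])[0],W[:3,3],c['camera_matrix'],c['dist_coeffs'])[0].reshape(-1,2)
E
python3 - <<'E'
from h import *
pose=np.load('cam_pose.npy')
Rz=R.from_euler('z',-92.6,degrees=True)
P=[(x,y,.025) for x in(-.013,.013) for y in(-.007,.007)]+[(.128,-.025,-.047),(.128,.025,-.047),(-.013,0,-.065)]
print(wproj(Rz.apply(P)+[.4335,.1343,.065],pose).round(1))
im=cv2.imread('pics/wrist1.png')[125:250,260:380]; cv2.imwrite('pics/w1c.png',cv2.resize(im,None,fx=4.5,fy=4.5,interpolation=cv2.INTER_CUBIC))
E
```

```text
[[308.5 191.1]
 [325.1 191.1]
 [309.1 212.1]
 [324.5 212.1]
 [298.7 230.9]
 [335.  230.9]
 [316.8 134.7]]
```

View pics/w1c.png

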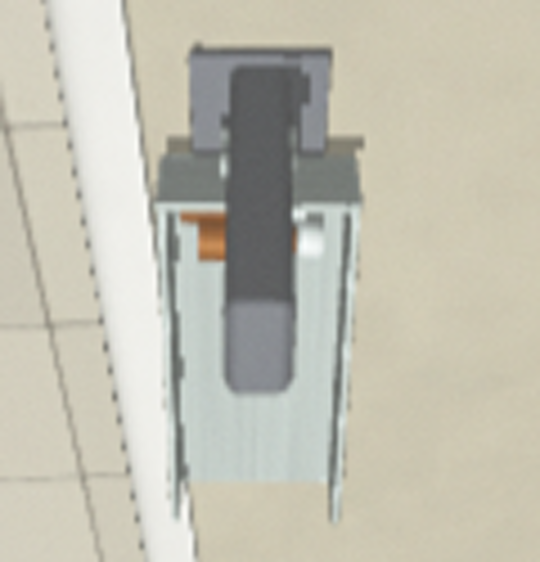

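Request:
play_rows(
  steps="0 0 0 0 -0.008 -0.02 0.085;0 0 0 0 -0.016 -0.04 0.085;0 0 0 0 -0.024 -0.06 0.085;0 0 0 0 -0.032 -0.08 0.085;0 0 0 0 -0.039 -0.097 0.085;0 0 0 0 -0.045 -0.111 0.085;0 0 0 0 -0.0495 -0.122 0.085;0 0 0 0 -0.0495 -0.122 0.085",
)

```text
t: 3.25
eef_pos: [0.4343, 0.1272, 0.049]
eef_rot: [154.9, 0.1, -2.6]
ft_force: [-0.7, 0.5, -0.6]
grip_width: 0.996
```

```bash
python3 - <<'E'
from h import *
o=ctrl.get_obs(); print(o['eef_pos'],o['eef_rot'],o['ft_force'])
im=vision.read_camera("wrist"); cv2.imwrite(f"pics/wrist2.png",im[:,:,::-1])
E
```

```text
[0.43433724 0.12718066 0.04897576] [ 1.54946258e+02  5.39082192e-02 -2.61630546e+00] [-0.69929211  0.45158763 -0.57334792]
```

View pics/wrist2.png

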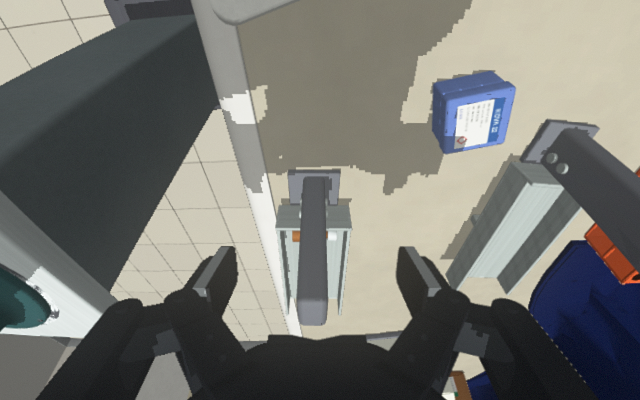

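Request:
play_rows(
  steps="0 0 0 -0.001 0 0 0.06;0 0 0 -0.001 0 0 0.04;0 0 0 -0.001 0 0 0.025;0 0 0 -0.001 0 0 0.015;0 0 0 -0.001 0 0 0.008;0 0 0 -0.001 0 0 0.0;0 0 0 -0.001 0 0 0.0;0 0 0 -0.001 0 0 0.0",
)

```text
t: 4.3
eef_pos: [0.4335, 0.1278, 0.0494]
eef_rot: [155.0, 0.0, -2.6]
ft_force: [-1.7, 1.2, 2.9]
grip_width: 0.154
```

Request:
play_rows(
  steps="0 0 0 0 0 0.001 0;0 0 0 0 0 0.004 0;0 0 0 0 0 0.008 0;0 0 0 0 0 0.013 0;0 0 0 0 0 0.018 0;0 0 0 0 0 0.023 0;0 0 0 0 0 0.027 0;0 0 0 0 0 0.03 0",
)

```text
t: 5.3
eef_pos: [0.4335, 0.1277, 0.0796]
eef_rot: [155.0, 0.0, -2.6]
ft_force: [0.5, 0.1, -1.6]
grip_width: 0.154
```

```bash
python3 - <<'E'
from h import *
o=ctrl.get_obs(); print(o['t'],o['eef_pos'],o['eef_rot'],o['ft_force'],o['torque'],o['grip_width'])
np.save('cam_pose.npy',np.r_[o['eef_pos'],o['eef_rot']])
im=vision.read_camera("wrist"); cv2.imwrite(f"pics/wrist3.png",im[:,:,::-1])
im=vision.read_camera("scene"); cv2.imwrite(f"pics/scene3.png",cv2.resize(im[100:260,190:350,::-1],None,fx=3.7,fy=3.7,interpolation=cv2.INTER_CUBIC))
E
```

```text
5.3 [0.43353923 0.12769199 0.07957412] [ 1.55001224e+02  9.80068764e-03 -2.58522867e+00] [ 0.49858932  0.09881886 -1.58083394] [ 0.59578756 -0.04289254  0.02394472] 0.1538122933881271
```

View pics/wrist3.png

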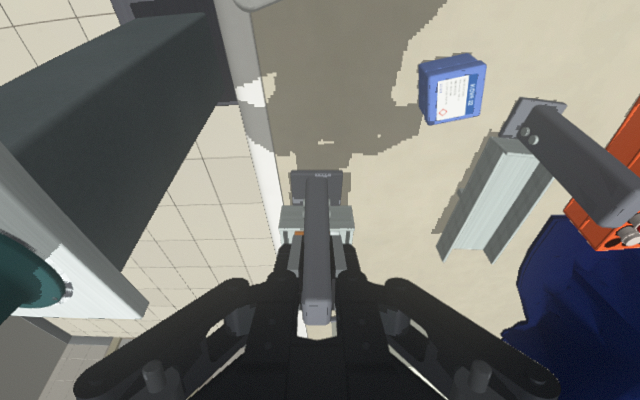

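View pics/scene3.png

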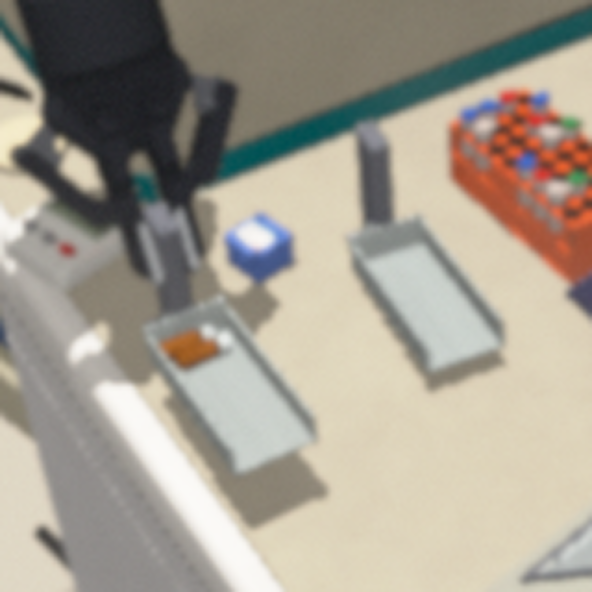

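```bash
sed -i 's/^GO=.*/GO=0.017/' h.py; cat > key.py <<'E'
from h import *
from plan2d import grip_from_nose,report
def pose(n,pd,yaw=BIN[2],Y=0):
    g=grip_from_nose(n,np.radians(pd)); return toolpose(binw(g[0],g[1],Y),yaw,np.radians(pd))
def show(cp,cR,keys):
    for n,pd in keys:
        report(n,pd); d=delta(cp,cR,*pose(n,pd)); print('   ',*d[0].round(3),*d[1].round(4))
E
python3 - <<'E'
from key import *
cp=np.array([.434,.1275,.079]); cR=toolpose((0,0,0),np.radians(-92.6),0)[1]
print(delta(cp,cR,*toolpose((.434,.134,.17),np.radians(-92.6),np.radians(-8))))
show(cp,cR,[((-.13,.125),-8)])
E
```

```text
(array([ 1.60158308e-16, -1.39626340e-01,  1.38890673e-16]), array([ 0.00182153, -0.00067711,  0.07569735]))
nose [-0.13   0.125] p -8 grip [-0.2633  0.1537] lip clr mm 32.2 lx 0.199 flap 0 depth -71
    -0.018 -0.139 0.258 0.0423 -0.0907 0.0597
```

```bash
sed -i "s/from_euler('zy',/from_euler('ZY',/" h.py
python3 - <<'E'
from key import *
cp=np.array([.434,.1275,.079]); cR=toolpose((0,0,0),np.radians(-92.6),0)[1]
print(cR.as_euler('xyz',degrees=True))
print(delta(cp,cR,*toolpose((.434,.134,.17),np.radians(-92.6),np.radians(-8))))
show(cp,cR,[((-.13,.125),-8)])
E
```

```text
[155.    0.   -2.6]
(array([-1.39482605e-01,  6.33386801e-03,  1.08508339e-17]), array([-0.00042001, -0.00274933,  0.0767426 ]))
nose [-0.13   0.125] p -8 grip [-0.2633  0.1537] lip clr mm 32.2 lx 0.199 flap 0 depth -71
    -0.14 -0.012 0.258 0.0406 -0.0927 0.0605
```

Request:
play_rows(
  steps="-0.01 0 0 0 0 0.004 0;-0.03 0.001 0 0 -0.0005 0.012 0;-0.055 0.002 0 0 -0.001 0.021 0;-0.08 0.004 0 0 -0.0015 0.031 0;-0.105 0.005 0 0 -0.002 0.041 0;-0.125 0.006 0 0 -0.0025 0.050 0;-0.135 0.006 0 0 -0.003 0.057 0;-0.1395 0.006 0 0 -0.003 0.0605 0",
)

```text
t: 6.4
eef_pos: [0.4336, 0.1247, 0.1402]
eef_rot: [147.0, -0.0, -2.6]
ft_force: [-0.0, -0.3, -1.4]
grip_width: 0.149
```

Request:
play_rows(
  steps="0 0 0.01 0.002 -0.003 0 0;0 0 0.04 0.007 -0.013 0 0;0 0 0.08 0.013 -0.027 0 0;0 0 0.125 0.02 -0.043 0 0;0 0 0.17 0.027 -0.059 0 0;0 0 0.215 0.034 -0.074 0 0;0 0 0.245 0.039 -0.086 0 0;0 0 0.258 0.041 -0.09 0 0",
)

```text
t: 7.4
eef_pos: [0.4744, 0.0333, 0.1399]
eef_rot: [147.0, 0.0, 12.2]
ft_force: [-0.2, 0.8, -2.1]
grip_width: 0.153
```

```bash
python3 - <<'E'
from h import *
o=ctrl.get_obs(); print(o['t'],o['eef_pos'],o['eef_rot'],o['ft_force'],o['grip_width'],o['qpos'].round(0))
for n,(x0,y0,x1,y1) in {"scene":(210,130,420,310),"side":(240,120,420,270)}.items():
    im=vision.read_camera(n); cv2.imwrite(f"pics/{n}4.png",cv2.resize(im[y0:y1,x0:x1,::-1],None,fx=3.5,fy=3.5,interpolation=cv2.INTER_CUBIC)[:600,:800])
E
```

```text
7.4 [0.47441874 0.0333121  0.139872  ] [1.46982643e+02 9.18590981e-03 1.21616844e+01] [-0.2299275   0.84182389 -2.11105077] 0.15329534080306828 [-50.  24.  26. 122.  30.  48. -36.]
```

View pics/scene4.png

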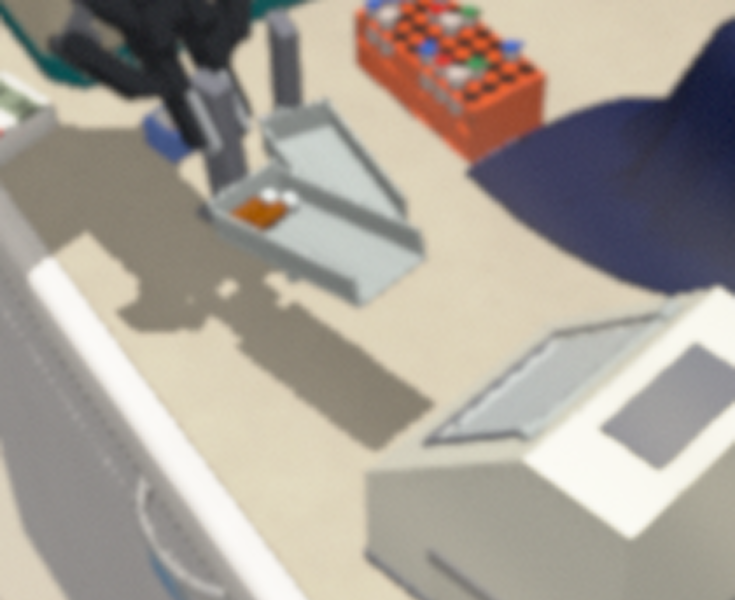

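View pics/side4.png

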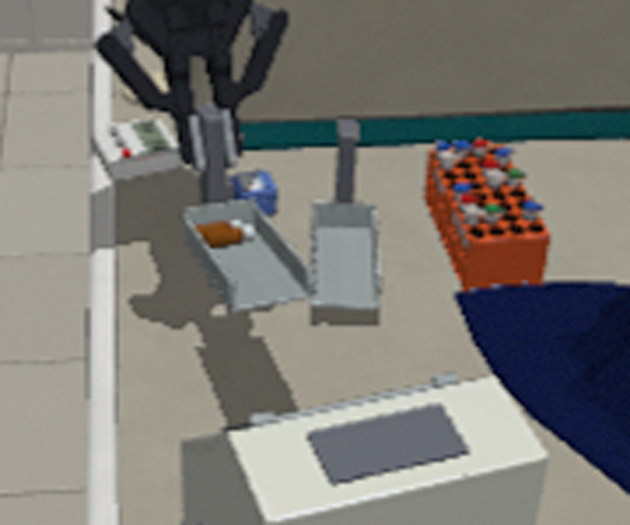

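```bash
python3 - <<'E'
from h import *
p,Rm=meas()
Rs=Rm*(R.from_euler('y',TILT)*R.from_matrix(np.array([[0,-1,0],[1,0,0],[0,0,1.]]))*R.from_euler('x',np.pi)).inv()
g=p-GO*Rm.apply([0,0,1])
print(Rs.as_euler('ZYX',degrees=True),g)
P=Rs.apply([(.128,-.025,-.047),(.128,.025,-.047),(.014,-.025,-.04),(.014,.025,-.04),(0,0,.025)])+g
for n,o in(("scene",(210,130)),("side",(240,120))): print(n,((proj(n,P)-o)*3.5).round(0).tolist())
c=BIN; d=P[:2].mean(0)-[c[0],c[1],0]; print('nose in bin',d@[np.cos(c[2]),np.sin(c[2]),0],d@[-np.sin(c[2]),np.cos(c[2]),0],d[2])
E
```

```text
[-7.78337537e+01 -8.00782886e+00  1.50574752e-03] [0.47252628 0.04318264 0.15408351]
scene [[354.0, 302.0], [422.0, 250.0], [206.0, 206.0], [273.0, 160.0], [202.0, 77.0]]
side [[229.0, 306.0], [309.0, 291.0], [180.0, 212.0], [253.0, 200.0], [206.0, 108.0]]
nose in bin -0.1293727166933571 -0.0003480108374063138 0.12537328018521765
```

```bash
python3 - <<'E'
from key import *
k=[((-.13,.125),-8),((-.06,.124),-7),((-.035,.123),-6),((-.015,.124),-4),((-.008,.126),0),((.0,.124),6),((.007,.119),12),((.012,.110),20),((.016,.100),28),((.018,.089),36),((.018,.076),45)]
cp,cR=pose(*k[0]); show(cp,cR,k[:5]); cp,cR=pose(*k[4]);print(); show(cp,cR,k[4:])
E
```

```text
nose [-0.13   0.125] p -8 grip [-0.2633  0.1537] lip clr mm 32.2 lx 0.199 flap 0 depth -71
    0.0 0.0 0.0 0.0 0.0 0.0
nose [-0.06   0.124] p -7 grip [-0.1928  0.1551] lip clr mm 21.4 lx 0.130 flap 0 depth -21
    0.017 0.004 -0.0 0.0149 -0.0687 0.0012
nose [-0.035  0.123] p -6 grip [-0.1672  0.1564] lip clr mm 15.5 lx 0.106 flap 0 depth -2
    0.034 0.007 -0.0 0.0202 -0.0934 0.0023
nose [-0.015  0.124] p -4 grip [-0.146  0.162] lip clr mm 13.8 lx 0.086 flap 0 depth 11
    0.068 0.015 0.0 0.0246 -0.1137 0.0076
nose [-0.008  0.126] p 0 grip [-0.136  0.173] lip clr mm 18.1 lx 0.081 flap 0.09 depth 15
    0.136 0.03 0.0 0.0265 -0.1224 0.0181

nose [-0.008  0.126] p 0 grip [-0.136  0.173] lip clr mm 18.1 lx 0.081 flap 0.09 depth 15
    0.0 0.0 0.0 0.0 0.0 0.0
nose [0.    0.124] p 6 grip [-0.1224  0.1841] lip clr mm 11.6 lx 0.076 flap 0.54 depth 22
    0.102 0.022 -0.0 0.0025 -0.0117 0.0105
nose [0.007 0.119] p 12 grip [-0.1084  0.1916] lip clr mm 13.5 lx 0.071 flap 0.93 depth 30
    0.205 0.044 -0.0 0.0051 -0.0237 0.0174
nose [0.012 0.11 ] p 20 grip [-0.0922  0.1979] lip clr mm 14.3 lx 0.068 flap 1.09 depth 40
    0.341 0.074 -0.0 0.008 -0.0372 0.0234
nose [0.016 0.1  ] p 28 grip [-0.075   0.2016] lip clr mm 15.3 lx 0.065 flap 1.15 depth 50
    0.478 0.103 -0.0 0.0112 -0.0518 0.027
nose [0.018 0.089] p 36 grip [-0.0579  0.2023] lip clr mm 16.0 lx 0.062 flap 1.14 depth 59
    0.614 0.133 -0.0 0.0143 -0.0661 0.028
nose [0.018 0.076] p 45 grip [-0.0393  0.1997] lip clr mm 24.1 lx 0.059 flap 1.1 depth 69
    0.768 0.166 -0.0 0.0177 -0.0818 0.0262
```

Request:
play_rows(
  steps="0.002 0 0 0.002 -0.010 0 0;0.006 0.001 0 0.0061 -0.028 0.0003 0;0.012 0.002 0 0.0105 -0.048 0.0007 0;0.017 0.004 0 0.0149 -0.0687 0.0012 0;0.026 0.005 0 0.0178 -0.082 0.0017 0;0.034 0.007 0 0.0202 -0.0934 0.0023 0;0.050 0.011 0 0.0225 -0.104 0.005 0;0.068 0.015 0 0.0246 -0.1137 0.0076 0",
)

```text
t: 8.5
eef_pos: [0.4993, -0.0794, 0.1474]
eef_rot: [151.0, 0.0, 12.2]
ft_force: [-1.0, 0.2, -2.1]
grip_width: 0.154
```

```bash
python3 - <<'E'
from h import *
o=ctrl.get_obs(); print(o['t'],o['eef_pos'],o['eef_rot'],o['ft_force'],o['grip_width'])
for n,(x0,y0,x1,y1) in {"scene":(240,150,460,310),"side":(240,140,420,310)}.items():
    im=vision.read_camera(n); cv2.imwrite(f"pics/{n}5.png",cv2.resize(im[y0:y1,x0:x1,::-1],None,fx=3.5,fy=3.5,interpolation=cv2.INTER_CUBIC)[:600,:800])
E
```

```text
8.5 [ 0.49926089 -0.07937859  0.1473965 ] [1.51041975e+02 1.45900138e-02 1.22280341e+01] [-1.00843142  0.22240814 -2.10004034] 0.1540695796150441
```

View pics/scene5.png

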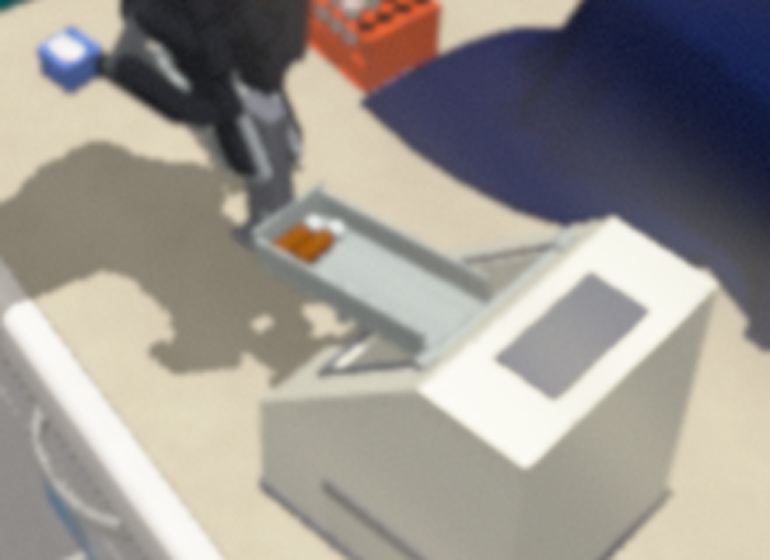

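View pics/side5.png

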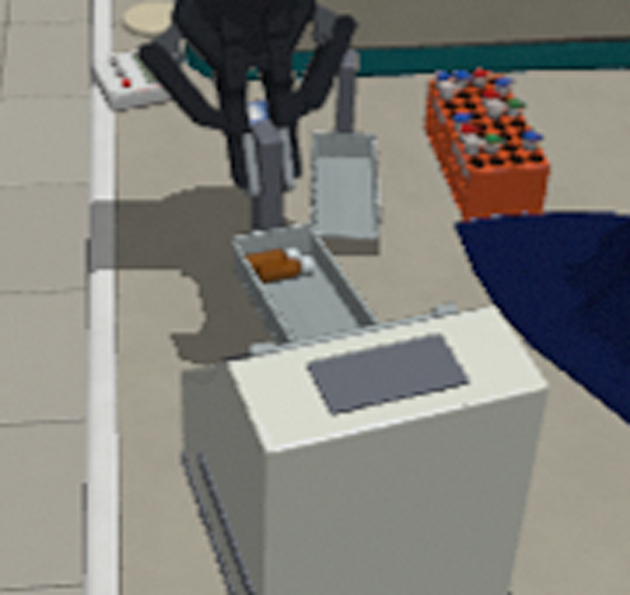

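```bash
python3 - <<'E'
from key import *
k=[((-.015,.124),-4),((-.009,.123),-1),((-.003,.121),3),((.003,.118),8),((.008,.113),14),((.012,.107),20),((.016,.099),27),((.018,.089),35),((.019,.080),42),((.0195,.0745),45)]
cp,cR=pose(*k[0]); show(cp,cR,k)
E
```

```text
nose [-0.015  0.124] p -4 grip [-0.146  0.162] lip clr mm 13.8 lx 0.086 flap 0 depth 11
    0.0 0.0 0.0 0.0 0.0 0.0
nose [-0.009  0.123] p -1 grip [-0.1378  0.1678] lip clr mm 14.4 lx 0.082 flap 0.12 depth 16
    0.051 0.011 -0.0 0.0016 -0.0072 0.0054
nose [-0.003  0.121] p 3 grip [-0.1284  0.1746] lip clr mm 5.7 lx 0.077 flap 0.41 depth 22
    0.119 0.026 -0.0 0.0033 -0.0154 0.0118
nose [0.003 0.118] p 8 grip [-0.1172  0.1824] lip clr mm 7.9 lx 0.073 flap 0.73 depth 28
    0.205 0.044 -0.0 0.0054 -0.0249 0.019
nose [0.008 0.113] p 14 grip [-0.1048  0.1896] lip clr mm 9.9 lx 0.070 flap 0.95 depth 35
    0.307 0.066 -0.0 0.0076 -0.0353 0.0258
nose [0.012 0.107] p 20 grip [-0.0922  0.1949] lip clr mm 11.5 lx 0.067 flap 1.07 depth 42
    0.409 0.089 -0.0 0.0099 -0.0459 0.0309
nose [0.016 0.099] p 27 grip [-0.0767  0.199 ] lip clr mm 13.3 lx 0.064 flap 1.14 depth 51
    0.529 0.114 -0.0 0.0128 -0.0591 0.0349
nose [0.018 0.089] p 35 grip [-0.0599  0.2009] lip clr mm 15.3 lx 0.062 flap 1.14 depth 59
    0.665 0.144 -0.0 0.0158 -0.0732 0.0371
nose [0.019 0.08 ] p 42 grip [-0.0447  0.2006] lip clr mm 24.1 lx 0.060 flap 1.12 depth 66
    0.785 0.17 -0.0 0.0186 -0.0861 0.0372
nose [0.02  0.074] p 45 grip [-0.0378  0.1982] lip clr mm 23.9 lx 0.057 flap 1.11 depth 71
    0.836 0.181 -0.0 0.0199 -0.092 0.0352
```

Request:
play_rows(
  steps="0.025 0.005 0 0.0008 -0.0036 0.0027 0;0.051 0.011 0 0.0016 -0.0072 0.0054 0;0.085 0.018 0 0.0024 -0.0113 0.0086 0;0.119 0.026 0 0.0033 -0.0154 0.0118 0;0.162 0.035 0 0.0044 -0.0202 0.0154 0;0.205 0.044 0 0.0054 -0.0249 0.019 0;0.256 0.055 0 0.0065 -0.0301 0.0224 0;0.307 0.066 0 0.0076 -0.0353 0.0258 0",
)

```text
t: 9.6
eef_pos: [0.5066, -0.1136, 0.1731]
eef_rot: [169.1, 0.0, 12.3]
ft_force: [-0.0, 0.5, -0.5]
grip_width: 0.148
```

```bash
python3 - <<'E'
from h import *
o=ctrl.get_obs(); print(o['t'],o['eef_pos'],o['eef_rot'],o['ft_force'],o['grip_width'])
for n,(x0,y0,x1,y1) in {"scene":(240,150,460,310),"side":(240,140,420,310)}.items():
    im=vision.read_camera(n); cv2.imwrite(f"pics/{n}6.png",cv2.resize(im[y0:y1,x0:x1,::-1],None,fx=3.5,fy=3.5,interpolation=cv2.INTER_CUBIC)[:600,:800])
E
```

```text
9.6 [ 0.50661283 -0.11358459  0.17308766] [1.69094834e+02 2.38293142e-02 1.22777913e+01] [-0.00670261  0.49407123 -0.45654651] 0.1479326725195568
```

View pics/scene6.png

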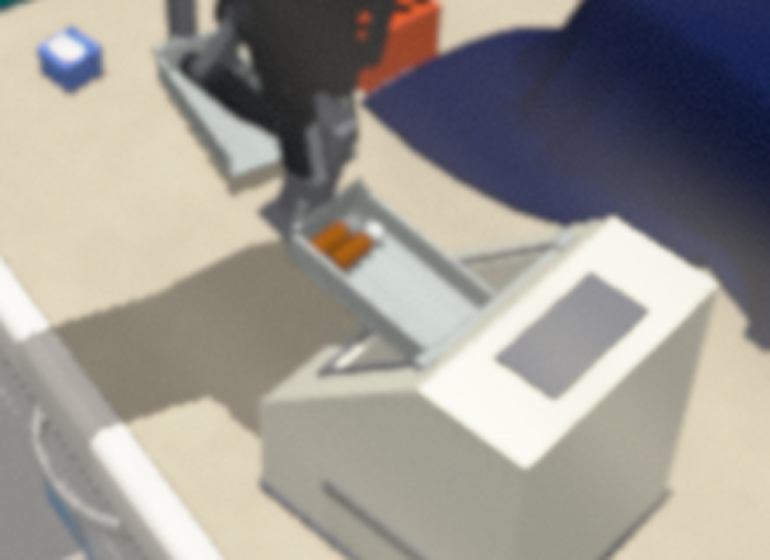

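View pics/side6.png

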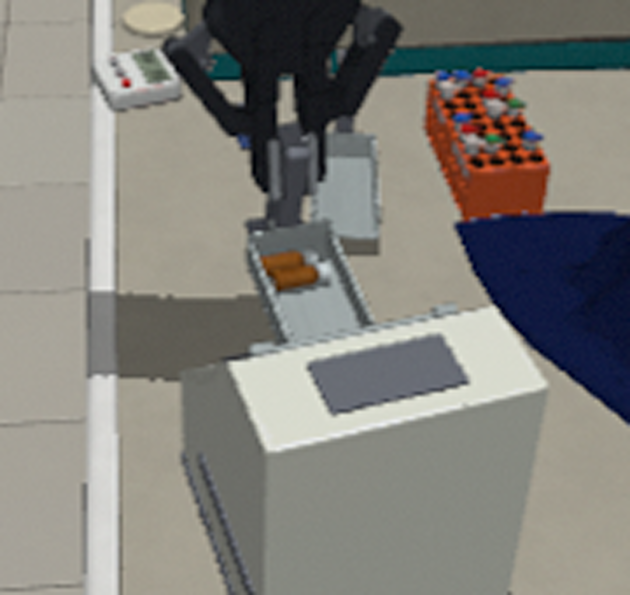

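Request:
play_rows(
  steps="0.051 0.011 0 0.0011 -0.0053 0.0026 0;0.102 0.022 0 0.0023 -0.0106 0.0051 0;0.162 0.035 0 0.0037 -0.0172 0.0071 0;0.222 0.048 0 0.0052 -0.0238 0.0091 0;0.290 0.0625 0 0.0067 -0.0308 0.0102 0;0.358 0.077 0 0.0082 -0.0379 0.0113 0;0.478 0.103 0 0.011 -0.0508 0.0114 0;0.529 0.114 0 0.0123 -0.0567 0.0094 0",
)

```text
t: 10.7
eef_pos: [0.5186, -0.1722, 0.1816]
eef_rot: [-160.0, 0.1, 12.1]
ft_force: [0.4, 0.8, -1.4]
grip_width: 0.158
```

```bash
python3 - <<'E'
from h import *
o=ctrl.get_obs(); print(o['t'],o['eef_pos'],o['eef_rot'],o['ft_force'],o['grip_width'])
for n,(x0,y0,x1,y1) in {"scene":(240,150,460,310),"side":(240,140,420,310)}.items():
    im=vision.read_camera(n); cv2.imwrite(f"pics/{n}7.png",cv2.resize(im[y0:y1,x0:x1,::-1],None,fx=3.5,fy=3.5,interpolation=cv2.INTER_CUBIC)[:600,:800])
E
```

```text
10.7 [ 0.51858537 -0.17221213  0.18163502] [-1.59975851e+02  1.39772750e-01  1.21069262e+01] [ 0.36505786  0.7919245  -1.39402601] 0.1578044425517874
```

View pics/scene7.png

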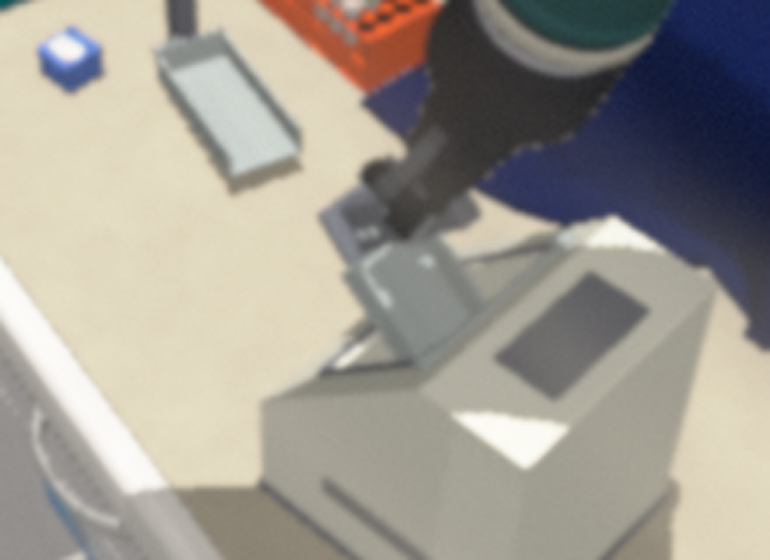

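View pics/side7.png

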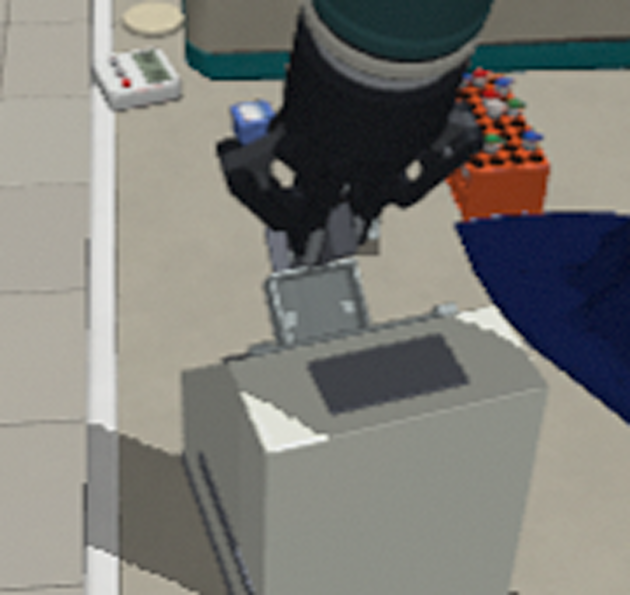

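Request:
play_rows(
  steps="0 0 0 0.0006 -0.0028 -0.0028 0;0 0 0 0.0012 -0.0055 -0.0057 0;0 0 0 0.0012 -0.0055 -0.0057 0;0.05 0.011 0 0.0012 -0.0055 -0.0057 0;0.05 0.011 0 0.0012 -0.0055 -0.0057 0;0 0 0 0.0012 -0.0055 -0.0057 0;0.05 0.011 0 0.0012 -0.0055 -0.0057 0;0 0 0 0.0012 -0.0055 -0.0057 0",
)

```text
t: 11.8
eef_pos: [0.5199, -0.1778, 0.1764]
eef_rot: [-160.2, 0.0, 12.1]
ft_force: [-0.6, 0.7, -2.8]
grip_width: 0.15
```

```bash
python3 - <<'E'
from h import *
o=ctrl.get_obs(); print(o['t'],o['eef_pos'],o['eef_rot'],o['ft_force'],o['grip_width'])
im=vision.read_camera("wrist"); cv2.imwrite("pics/wrist8.png",im[:,:,::-1])
im=vision.read_camera("scene"); cv2.imwrite("pics/scene8.png",cv2.resize(im[200:280,310:420,::-1],None,fx=7,fy=7,interpolation=cv2.INTER_CUBIC))
E
```

```text
11.8 [ 0.51991173 -0.17781359  0.17635127] [-1.60157182e+02  3.38297894e-02  1.20813090e+01] [-0.64429626  0.67600552 -2.77471608] 0.1504184349062676
```

View pics/wrist8.png

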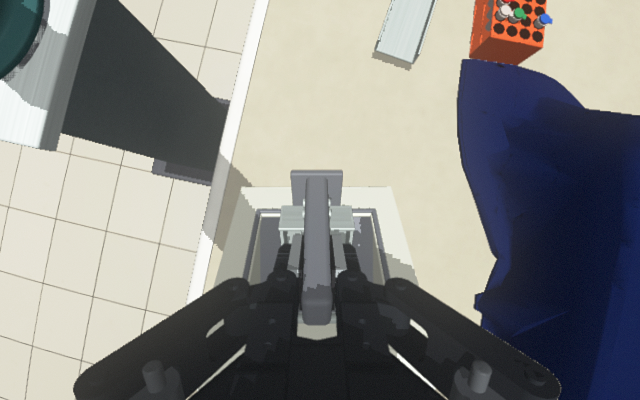

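View pics/scene8.png

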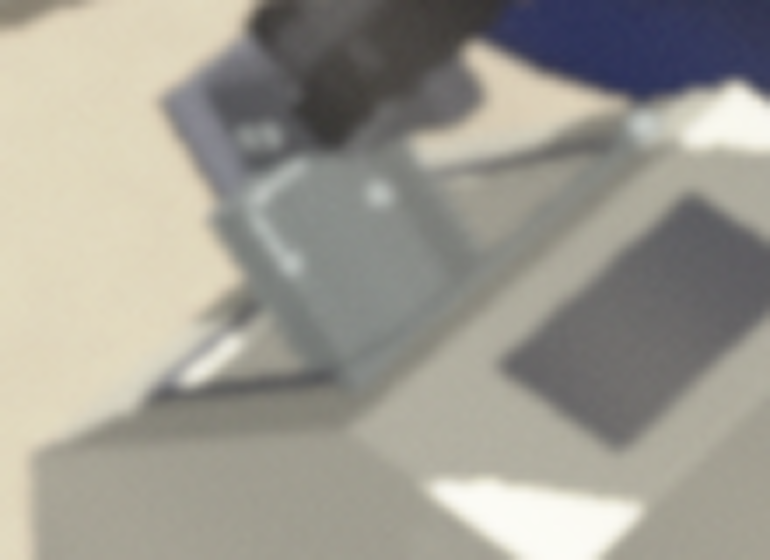

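Request:
play_rows(
  steps="0 0 0 -0.0005 0.0025 0.0025 0;0 0 0 -0.0012 0.0055 0.0055 0;0 0 0 -0.0019 0.0085 0.0085 0;0 0 0 -0.0026 0.012 0.012 0;0 0 0 -0.0032 0.015 0.015 0;0 0 0 -0.0039 0.018 0.018 0;0 0 0 -0.0045 0.021 0.021 0;0 0 0 -0.0045 0.021 0.021 0",
)

```text
t: 12.9
eef_pos: [0.5158, -0.1553, 0.1982]
eef_rot: [-160.0, -0.0, 12.2]
ft_force: [0.1, 1.6, -0.5]
grip_width: 0.153
```

```bash
python3 - <<'E'
from h import *
o=ctrl.get_obs(); print(o['t'],o['eef_pos'],o['eef_rot'],o['ft_force'],o['grip_width'])
im=vision.read_camera("scene"); cv2.imwrite("pics/scene9.png",cv2.resize(im[190:280,310:420,::-1],None,fx=6,fy=6,interpolation=cv2.INTER_CUBIC))
E
```

```text
12.9 [ 0.51581117 -0.15528173  0.1982301 ] [-1.60026117e+02 -4.96852799e-02  1.22149919e+01] [ 0.07496843  1.5734074  -0.4587544 ] 0.15251842328552864
```

View pics/scene9.png

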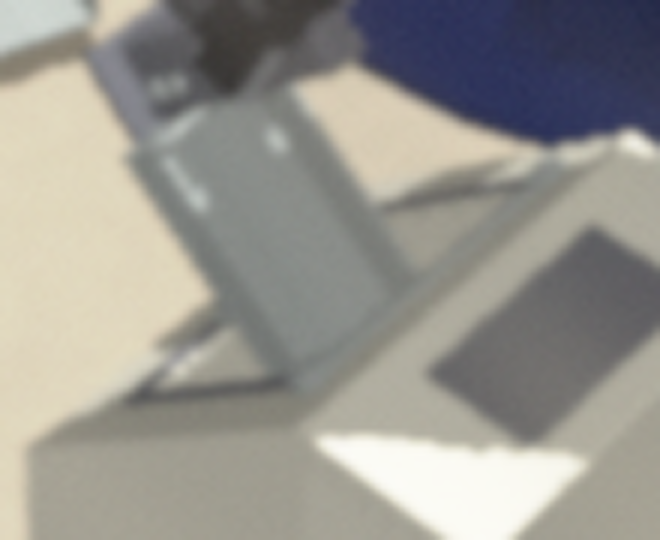

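Request:
play_rows(
  steps="0 0 0 -0.0015 0.007 0.007 0;0 0 0 -0.0034 0.016 0.016 0;0 0 0 -0.0054 0.025 0.025 0;0 0 0 -0.0073 0.034 0.034 0;0 0 0 -0.0093 0.043 0.043 0;0 0 0 -0.0112 0.052 0.053 0;0 0 0 -0.0128 0.059 0.060 0;0 0 0 -0.0134 0.0622 0.0636 0",
)

```text
t: 13.95
eef_pos: [0.5024, -0.0929, 0.2621]
eef_rot: [-160.0, -0.1, 12.2]
ft_force: [-0.7, -0.3, -1.3]
grip_width: 0.15
```

```bash
python3 - <<'E'
from h import *
o=ctrl.get_obs(); print(o['t'],o['eef_pos'],o['eef_rot'],o['ft_force'],o['grip_width'])
im=vision.read_camera("scene"); cv2.imwrite("pics/scene10.png",cv2.resize(im[150:320,260:450,::-1],None,fx=3.5,fy=3.5,interpolation=cv2.INTER_CUBIC))
im=vision.read_camera("wrist"); cv2.imwrite("pics/wrist10.png",im[:,:,::-1])
E
```

```text
13.95 [ 0.50235081 -0.0929086   0.26208042] [-1.60038130e+02 -5.83755753e-02  1.22194808e+01] [-0.6767763  -0.32208094 -1.27693285] 0.14968337113190264
```

View pics/scene10.png

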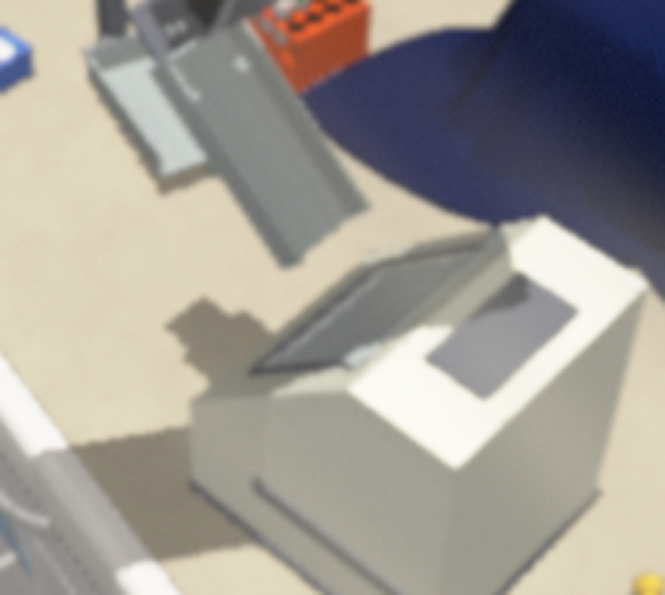

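View pics/wrist10.png

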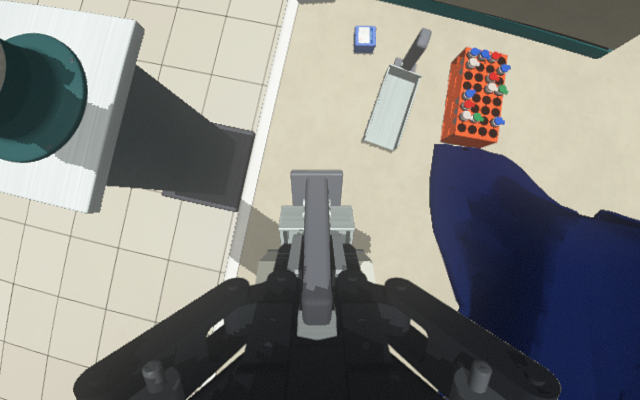

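```bash
python3 - <<'E'
from h import *
cp=np.array([.5024,-.0929,.262]);cR=toolpose((0,0,0),BIN[2],np.pi/4)[1]
A=toolpose((.48,.03,.18),BIN[2],0)
B=toolpose((.4335,.1343,.14),np.radians(-92.6),0)
C=toolpose((.4335,.1343,.066),np.radians(-92.6),0)
print(cR.as_euler('xyz',degrees=True)); 
for a,b in(((cp,cR),A),(A,B),(B,C)): print([v.round(4) for v in delta(*a,*b)], b[0].round(4))
E
```

```text
[-160.     0.    12.2]
[array([-0.7677, -0.166 ,  0.    ]), array([-0.0209,  0.1159, -0.0974])] [0.4815 0.023  0.1646]
[array([-0.    , -0.    , -0.2583]), array([-0.0483,  0.1041, -0.04  ])] [0.4332 0.1271 0.1246]
[array([0., 0., 0.]), array([ 0.   ,  0.   , -0.074])] [0.4332 0.1271 0.0506]
```

Request:
play_rows(
  steps="-0.05 -0.011 0 -0.002 0.010 0 0;-0.15 -0.032 0 -0.004 0.025 -0.005 0;-0.26 -0.056 0 -0.007 0.042 -0.015 0;-0.38 -0.082 0 -0.010 0.060 -0.030 0;-0.50 -0.108 0 -0.014 0.078 -0.050 0;-0.62 -0.134 0 -0.017 0.095 -0.070 0;-0.72 -0.156 0 -0.020 0.108 -0.088 0;-0.7677 -0.166 0 -0.0209 0.1159 -0.0974 0",
)

```text
t: 15.05
eef_pos: [0.4806, 0.0241, 0.1627]
eef_rot: [154.9, 0.1, 12.4]
ft_force: [0.5, -0.8, -1.2]
grip_width: 0.15
```

Request:
play_rows(
  steps="0 0 -0.015 -0.003 0.005 -0.002 0;0 0 -0.05 -0.009 0.018 -0.007 0;0 0 -0.09 -0.017 0.035 -0.013 0;0 0 -0.13 -0.024 0.052 -0.020 0;0 0 -0.17 -0.031 0.069 -0.027 0;0 0 -0.21 -0.039 0.085 -0.033 0;0 0 -0.24 -0.045 0.098 -0.038 0;0 0 -0.2583 -0.0483 0.1041 -0.04 0",
)

```text
t: 16.05
eef_pos: [0.4335, 0.1266, 0.1243]
eef_rot: [155.0, -0.0, -2.7]
ft_force: [-0.5, 0.2, -0.7]
grip_width: 0.154
```

Request:
play_rows(
  steps="0 0 0 0 0 -0.006 0;0 0 0 0 0 -0.018 0;0 0 0 0 0 -0.032 0;0 0 0 0 0 -0.046 0;0 0 0 0 0 -0.056 0;0 0 0 0 0 -0.062 0;0 0 0 0 0 -0.066 0;0 0 0 0 0 -0.068 0",
)

```text
t: 17.05
eef_pos: [0.4332, 0.1267, 0.056]
eef_rot: [155.0, -0.0, -2.6]
ft_force: [0.7, -0.1, -1.6]
grip_width: 0.155
```

```bash
python3 - <<'E'
from h import *
o=ctrl.get_obs(); print(o['t'],o['eef_pos'],o['eef_rot'],o['ft_force'],o['grip_width'])
im=vision.read_camera("side"); cv2.imwrite("pics/side11.png",cv2.resize(im[120:240,240:380,::-1],None,fx=5,fy=5,interpolation=cv2.INTER_CUBIC))
E
```

```text
17.05 [0.43319056 0.12672008 0.05601209] [ 1.54980042e+02 -3.16008526e-02 -2.58737292e+00] [ 0.65696213 -0.11256737 -1.61131143] 0.1551560405552555
```

View pics/side11.png

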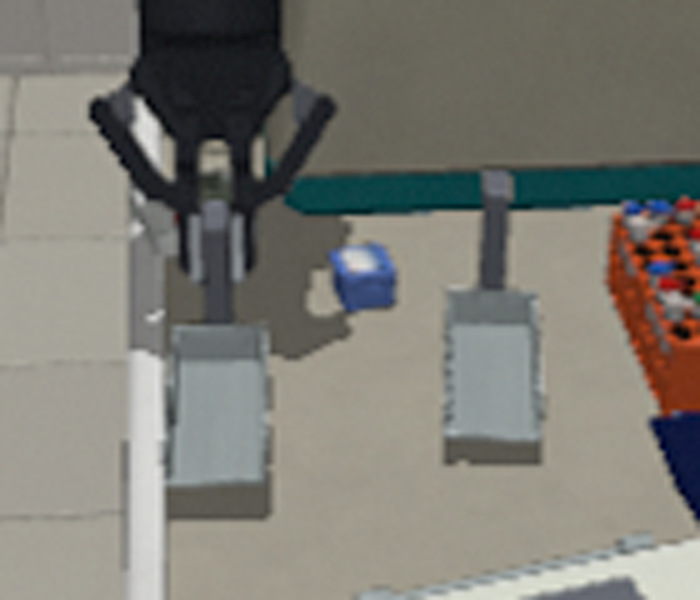

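Request:
play_rows(
  steps="0 0 0 0 0 -0.002 0;0 0 0 0 0 -0.004 0;0 0 0 0 0 -0.005 0;0 0 0 0 0 -0.006 0;0 0 0 0 0 -0.0065 0;0 0 0 0 0 -0.0067 0;0 0 0 0 0 -0.0067 0;0 0 0 0 0 -0.0067 0",
)

```text
t: 18.1
eef_pos: [0.4331, 0.1266, 0.0494]
eef_rot: [155.0, -0.0, -2.6]
ft_force: [-0.3, 0.4, -0.7]
grip_width: 0.15
```

Request:
play_rows(
  steps="0 0 0 0 0 -0.0003 0;0 0 0 0 0 -0.0006 0;0 0 0 0 0 -0.0006 0;0 0 0 0 0 -0.0006 0;0 0 0 0 0 -0.0006 0.014;0 0 0 0 0 -0.0006 0.020;0 0 0 0 0 -0.0006 0.035;0 0 0 0 0 -0.0006 0.06",
  grip_force=20,
)

```text
t: 19.1
eef_pos: [0.4331, 0.1266, 0.0487]
eef_rot: [155.0, -0.0, -2.6]
ft_force: [0.4, 0.6, -0.7]
grip_width: 0.607
```

Request:
play_rows(
  steps="0 0 0 0 0 0 0.08;0 0 0 0 0 0 0.08;0 0 0 0 0 0 0.08;0 0 0 0 0 0 0.08;0 0 0 0 0.004 0.009 0.08;0 0 0 0 0.008 0.019 0.08;0 0 0 0 0.013 0.03 0.08;0 0 0 0 0.019 0.045 0.08",
)

```text
t: 20.1
eef_pos: [0.4331, 0.1461, 0.0948]
eef_rot: [155.0, -0.0, -2.6]
ft_force: [-0.6, -0.6, -0.6]
grip_width: 0.938
```

Request:
play_rows(
  steps="0 0 0 0 0.005 0.015 0.08;0 0 0 0 0.013 0.035 0.08;0 0 0 0 0.021 0.055 0.08;0 0 0 0 0.03 0.075 0.08;0 0 0 0 0.036 0.095 0.08;0 0 0 0 0.04 0.11 0.08;0 0 0 0 0.042 0.12 0.08;0 0 0 0 0.042 0.12 0.08",
)

```text
t: 21.1
eef_pos: [0.4333, 0.1878, 0.2143]
eef_rot: [155.0, -0.1, -2.6]
ft_force: [0.7, 1.1, -1.0]
grip_width: 0.935
```

```bash
python3 - <<'E'
from h import *
o=ctrl.get_obs(); print(o['t'],o['eef_pos'],o['eef_rot'],o['ft_force'],o['grip_width'])
im=vision.read_camera("side"); cv2.imwrite("pics/side12.png",cv2.resize(im[120:240,240:380,::-1],None,fx=5,fy=5,interpolation=cv2.INTER_CUBIC))
im=vision.read_camera("scene"); cv2.imwrite("pics/scene12.png",cv2.resize(im[130:330,210:450,::-1],None,fx=3,fy=3,interpolation=cv2.INTER_CUBIC))
E
```

```text
21.1 [0.43330278 0.18779801 0.21430028] [ 1.55018075e+02 -6.67395135e-02 -2.59277993e+00] [ 0.73157135  1.07386229 -1.00896324] 0.935068129629992
```

View pics/side12.png

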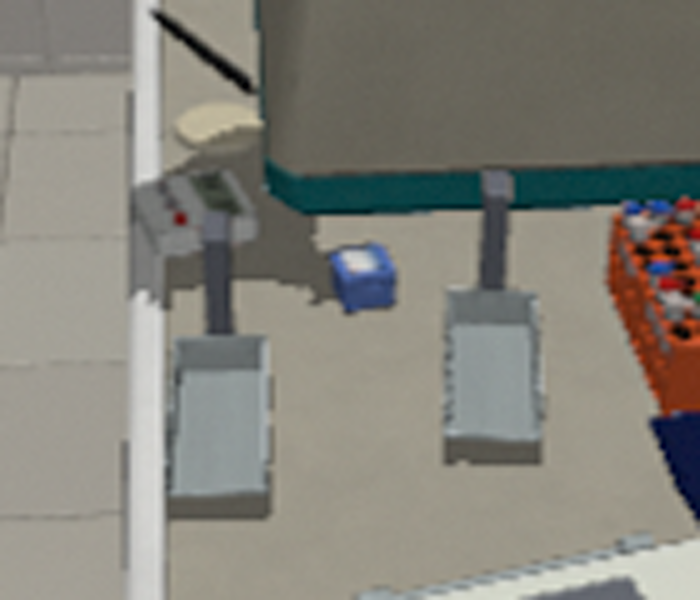

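View pics/scene12.png

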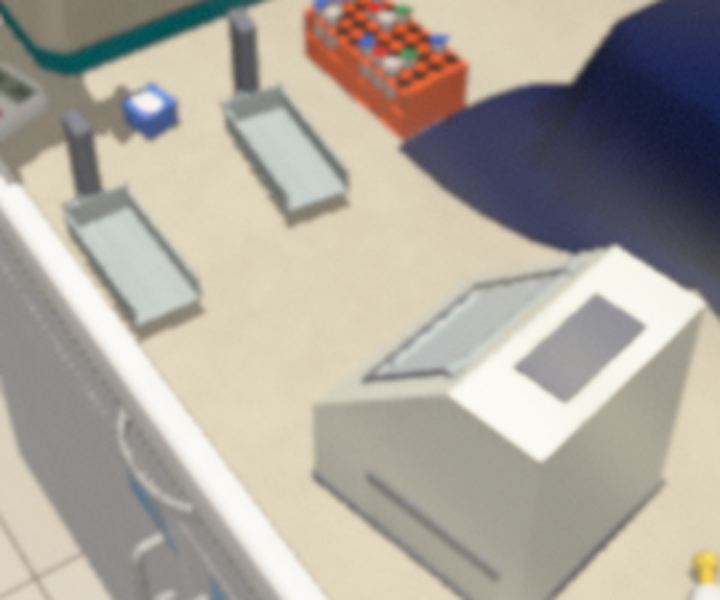

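```bash
python3 -c "
from bench import ctrl
print(ctrl.close_job())"
```

```text
the job is handed in; nothing more can be done
None
```

I tipped both vials into the bin with the loaded scoop and stood the scoop, empty, back in its original place. The job is handed in at about 21 s of the 69 s allowed; the robot gives no verdict.

- **How it went:** I gripped the scoop's handle with the tool tilted 25° back and carried the tray slightly nose-up. I pushed the flap in with the front rim, tipped to 45° with the nose about 70–80 mm inside, then drew it straight out. The gripper was kept clear of the vials and the flap.
- **Last pictures:** The tray is empty, no vial lies on the worktop, and the flap looks flush and shut. The scoop stands upright and released, the gripper is well clear, and the empty scoop looks unmoved.
- **Not seen directly:** I did not see the vials inside the bin. That they lie at rest there is inferred from the empty tray and the clear worktop. The flap angle while pressed was also not measured; my geometry puts it at about 1.1 rad and the pictures show it wide open.
- **Disagreements:** Before the bin entry, the scoop's nose in the images was up to about 2 mm from where I predicted it, within the calibration error. No check failed.

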